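# Put the tea scoop away in the push-lid caddy

## Task

Put the orange tea scoop away: press the front of the caddy's lid so that it unlatches and springs open, lay the scoop in the tray inside, and let go. Then swing the lid down and press it gently until the latch catches, check that it stays shut when you take your hand away (press again if it does not), and leave the tin, kettle, cup and saucer where they are.

Things in the scene. Friction and masses are not known exactly. Their poses are not given: they have to be found in the camera images.
- caddy: Blue ceramic tea caddy, 150 (x) by 130 (y) by 120 mm high without its lid, walls 5 mm, fixed to the worktop. Origin: centre of its underside; its own -x side is the front (latch), +x side the hinge. Inside, a white tray floor lies 50 mm below the rim (70 mm above the worktop), 140 by 120 mm.
- tray (a point): Centre of the tray floor inside the caddy, 70 mm above the worktop; axes as the caddy's.
- lid (a joint): Angle of the caddy's lid about its rear hinge (rad): 0 latched shut, 1.75 wide open (leaning 10 degrees back past upright), slightly negative while pressed past shut. A damped spring opens it in about 2 s once unlatched and follows a finger that rises with it; holding it down takes about 3 N at the front edge. To shut, push its outer face round and down to 0, then work the latch.
- lid_press (a point): Steel dot on the lid's outer face, on its middle line, 25 mm from the plate's front edge: where to press. Height 145 mm when shut, 134 mm from the hinge axis. The lid is a wooden plate 160 by 140 by 10 mm whose underside is level with the hinge axis, with a 24 mm skirt. More than 45 N of push harms it.
- lid_hinge (a point): Centre of the hinge axis: 79 mm behind the caddy's centre (+x of the caddy), 135 mm above the worktop; the axis runs along the caddy's y. Wide open, the lid's far end stands about 320 mm above the worktop and its tongue (ending 180 mm from the hinge axis) points to the front, reaching about 35 mm over the tray's rear.
- scoop: Orange plastic measuring scoop, standing on its bowl's base. Bowl 40 mm across, 26 mm high, origin under its centre; flat handle to its own -x, from 18 to 75 mm from the centre, 12 mm wide, from 16 to 24 mm above the underside. About 45 g.
- scoop_handle (a point): Middle of the handle, 42 mm from the bowl's centre, 20 mm above the underside; place to grip across.
- tin: Closed aluminium biscuit tin, 144 mm across, 103 mm high; origin under its centre. Leave alone.
- kettle: Stainless kettle with black handle, 160 mm across, 242 mm high; origin under its centre. Leave alone.
- saucer: White porcelain saucer, 140 mm across, carrying the cup; origin under its centre. Leave alone.
- cup: White porcelain cup on the saucer, 80 mm across, 60 mm high; origin under its centre. Leave alone.
- latch (a point): Front of the steel latch tongue (44 wide, 62 long, 20 mm deep) at the middle of the lid's front edge. Push-push: press the lid down to a firm, unseen stop, 8 to 13 mm below shut at the dot (differs each time; there the force rises sharply above the spring's 3 to 5 N; 8 to 15 N will do), then let it rise. A shut lid unlatches; an open one stays at 0 if caught, else springs open.
Mind the look-alikes: they are no part of the job. Several things look just like the scoop: the one meant starts farthest to the robot's left. Leave any turquoise look-alike of the caddy alone.

How it is judged:
By the outcome, as a careful person would: the job done as asked, in the order asked, and still so for the second after the job is handed in, with the robot touching nothing.
It also fails if it takes over 69 s, if anything falls off the work surface, if the arm or the gripper's body presses on something with over 40 N, if the wrist force passes 120 N, or if a joint passes its speed limit or range.

## Robot

A 6-joint arm with a two-finger parallel gripper is mounted at the origin on the work surface. World frame = base frame: x ahead of the robot, y to its left, z up, the work surface at z = 0. Lengths are in mm, angles in rad, forces in N, time in s.
With the tool pointing down it reaches from about 275 to 1000 mm from the base axis. Payload 8.4 kg.
Tool frame: the origin (TCP) lies at the very end of the fingers, on their centre line; the grasp point (between the pads) lies 19 mm behind it; z points along the fingers, y is the direction in which the jaws open and shut (so a half turn about z gives the same grasp; the last joint's range is limited). The gripper opens to 85 mm and grips with 20 to 120 N. Pads are 22 mm wide; open, the fingers measure 114 mm over their backs; the gripper's body (76 mm by 85 mm) begins 54 mm behind the grasp point. The pads swing forward as they close: fully open they stand 13 mm farther back than shut.
Start: joints at [-1.133, 0.353, 1.633, -0, 1.155, -0.002], TCP at [266.098, -565.526, 231.281] pointing down, gripper open.
Joint ranges: [-2.63, 2.63], [-0.92, 2.1], [0.06, 2.66], [-1.3, 4.44], [0, 2.69], [-3.02, 3.02]. Speed limits (rad/s): [2.22, 2.22, 2.79, 3.14, 3.14, 3.14].

## Interface

Orientations are given as [roll, pitch, yaw] about the fixed x, y, z axes, in that order (R = Rz(yaw) Ry(pitch) Rx(roll)).
In Python, from rig import r gives the robot as it stands.
- The arm moves only by the tool move_arm, never from a script. Its argument "increments" is a list of rows, each an object of numbers: "tx", "ty", "tz": the shift along the tool's x, y, z in cm; "rx", "ry", "rz": the turn, a rotation vector about the tool's x, y, z in degrees; "gripper": the gripper's target within -1 to 1 (fully open at 1, half-way at 0, shut at -1). A call has 1 to 12 rows; each row shifts and turns the commanded pose from where the row before left it, along the tool's axes as they then stand; what a row does not reach is not made up. A row lasts 1/10 s, in which the tool goes at most 50 mm and 8.59 degrees, less where a joint would pass 70% of its speed; a pose out of reach is approached as far as the arm can. A call is refused whole if a number of a shift passes 5 or a number of a turn 8.59, either way. A call with a gripper value outside its range is refused whole. The fingers move at their own pace and stop on an object; "squeeze" is the grip in N (left out, the last holds). Time passes only in rows, so rows that do not move let the fingers close. It gives the time, the measured TCP pose, the force and the opening at its end, in the units of the state.
- r.sense(): the state, without advancing time (a new reading comes with each control period).
- r.grab_frame(name): name is "scene" or "top"; returns (picture, depth): 384x512x3 uint8, red, green, blue; 384x512 float32, mm along the optical axis (not along the pixel's ray), 0 where there is no reading.
- r.camera_model(name): a dict with "fx", "fy", "cx", "cy" (pixels), "k1" (the pictures are not rectified: a ray, as slopes to the right and down, at radius r is drawn at 1 + k1 r^2 times it, then the intrinsics apply), "R" (3x3) and "t" (3): a world point X has camera coordinates R X + t. Camera axes: x right, y down, z forward; pixel columns grow to the right and rows downward; lengths in mm; the calibration is good to about 2 mm. A picture is of the moment at which its call begins. camera_model takes no time and is no camera call.
- r.sign_off(): hands the job in, once; it reports no verdict.
Trained networks look in the newest picture that a camera, given by its name, has taken for a name from the list of things; names that differ only in an ending like _2 or _b are one class to them, and where a whole thing is asked for, a point or a joint stands for the part that bears it (a point fixed in the world has none). Each returns a list of dicts, best first, with "confidence" (0 to 1); they miss things now and then, are a little off and sometimes report something else, mostly with a low value. They report only what shows in the picture. A call takes as long as a camera call. They do not tell look-alikes from the thing itself.
- r.cut_out(query, camera): "mask" (384x512 bool, what is visible of it) and "bbox" ([left, top, right, bottom] in pixels, round what is visible of it).
- r.place_of(query, camera): "location" ([row, column] in pixels: a listed point, or the origin of a listed thing).
The state is a dict: "clock": time; "qpos": joint angles; "qvel": joint speeds; "joint_efforts": joint torques, N m; "eef_pos": TCP position; "tcp_rot": TCP orientation; "contact_force": force on the tool from outside, world axes, zero at the start; "wrist_torque": the same for the moment, N m; "opening": opening from 0.0 (shut) to 1.0 (fully open).
Only numpy, scipy, OpenCV 4.12 (cv2) and the standard library are available. Lean on these libraries where they do the work, as an engineer would, in place of code of your own. Each camera call takes 0.05 s, during which the arm holds its last target. There are 200 camera calls.

## Working session

There is one attempt and no reset: what is moved stays moved. The work goes in short steps, Python scripts to look and compute and a tool call to move; the robot and the scene stay as the last step left them, time stands still between calls to the robot, and variables do not carry over. Pictures are saved under pics/ and viewed, about 8 in all and at most 12, crops included, and the job is handed in when it is done.

Besides the shell and the picture viewer there is one more tool, called after "Emit:" in YAML: its name, and indented under it one key for each argument. move_arm: Moves the arm, as the interface text tells. Its arguments: {"type":"object","properties":{"increments":{"type":"array","items":{"type":"object","properties":{"tx":{"type":"number"},"ty":{"type":"number"},"tz":{"type":"number"},"rx":{"type":"number"},"ry":{"type":"number"},"rz":{"type":"number"},"gripper":{"type":"number"}}}},"squeeze":{"type":"number"}},"required":["increments"]}

```bash
mkdir -p pics; ls
cat > h.py <<'E'
import numpy as np, cv2
from rig import r
def ray(cam,row,col):
    m=r.camera_model(cam); x=(col-m['cx'])/m['fx']; y=(row-m['cy'])/m['fy']
    K=np.array([[1,0,0],[0,1,0],[0,0,1.]]);p=cv2.undistortPoints(np.array([[[x,y]]],float),K,np.array([m['k1'],0,0,0.]))[0,0]
    R=np.array(m['R']);t=np.array(m['t']); return -R.T@t, R.T@np.array([p[0],p[1],1.])
def at_z(cam,row,col,z):
    o,d=ray(cam,row,col); return o+d*(z-o[2])/d[2]
def at_d(cam,row,col,dep):
    o,d=ray(cam,row,col); return o+d*dep
def cloud(cam,D):
    m=r.camera_model(cam);h,w=D.shape;v,u=np.mgrid[:h,:w]
    q=np.stack([(u-m['cx'])/m['fx'],(v-m['cy'])/m['fy']],-1).reshape(-1,1,2).astype(float)
    p=cv2.undistortPoints(q,np.eye(3),np.array([m['k1'],0,0,0.]))[:,0]
    P=np.c_[p,np.ones(len(p))]*D.reshape(-1,1); R=np.array(m['R']);t=np.array(m['t'])
    return ((P-t)@R).reshape(h,w,3)
def px(cam,X):
    m=r.camera_model(cam);c=np.array(m['R'])@X+np.array(m['t']);a=c[:2]/c[2];a=a*(1+m['k1']*(a@a));return a[1]*m['fy']+m['cy'],a[0]*m['fx']+m['cx']
E
python3 - <<'E'
from h import *
for c in ("scene","top"):
    I,D=r.grab_frame(c); cv2.imwrite(f'pics/{c}0.png',I[:,:,::-1]); np.save(f'{c}0.npy',D)
    C=cloud(c,D)
    print(c, ray(c,192,256)[0].round())
    for q in ("scoop","scoop_handle","caddy","lid_press","lid_hinge","latch","tin","kettle","cup"):
        for o in r.place_of(q,c):
            a,b=o['location']; i,j=int(np.clip(a,0,383)),int(np.clip(b,0,511)); print(q,round(o['confidence'],2),np.round([a,b]),C[i,j].round())
s=r.sense();print(s['clock'],s['eef_pos'],s['tcp_rot'],s['contact_force'])
E
```

```text
pics
scene [1019. -850. 1050.]
scoop 0.67 [294. 262.] [ 685. -237.   18.]
scoop 0.5 [215. 246.] [505. -18.  24.]
scoop_handle 0.85 [298. 276.] [ 720. -218.    1.]
scoop_handle 0.79 [206. 237.] [446.  24.  -0.]
caddy 0.69 [323. 140.] [ 530. -513.  133.]
caddy 0.65 [259. 204.] [ 526. -266.   93.]
lid_press 0.97 [288. 109.] [ 412. -484.  144.]
lid_press 0.8 [222. 181.] [ 429. -227.  148.]
lid_hinge 0.8 [232. 231.] [ 555. -175.  127.]
lid_hinge 0.69 [299. 166.] [ 544. -435.  139.]
latch 0.73 [228. 164.] [ 407. -266.  148.]
latch 0.71 [293.  94.] [ 390. -514.  147.]
latch 0.47 [262. 205.] [ 532. -266.   88.]
tin 0.69 [173. 275.] [509. 148.  75.]
kettle 0.95 [145. 320.] [567. 375.  56.]
cup 0.64 [242. 302.] [711. -64.  68.]
top [ 388.  -25. 1200.]
scoop 0.49 [219. 258.] [508.   3.   4.]
scoop 0.49 [166. 326.] [ 685. -220.    7.]
scoop_handle 0.71 [232. 255.] [466.   8.  -1.]
scoop_handle 0.35 [245. 339.] [ 424. -229.  146.]
caddy 0.77 [232. 400.] [ 462. -408.  143.]
caddy 0.69 [231. 324.] [ 463. -190.  144.]
lid_press 0.91 [243. 339.] [ 429. -232.  144.]
lid_press 0.84 [247. 429.] [ 423. -490.  144.]
lid_hinge 0.92 [202. 409.] [ 571. -490.   -2.]
latch 0.88 [260. 431.] [ 384. -493.  140.]
latch 0.87 [258. 343.] [ 388. -240.  147.]
latch 0.16 [233. 258.] [462.  -2.  24.]
tin 0.98 [229. 195.] [465. 183. 106.]
kettle 0.62 [204. 125.] [531. 389. 144.]
cup 0.58 [162. 271.] [696. -40.   9.]
1.0 [ 266.095475   -565.53309152  231.30413056] [3.14157716e+00 2.28179668e-06 4.39740445e-01] [-0.6032398   0.39138248  0.59711836]
```

```bash
python3 -c "
import cv2,numpy as np
a=cv2.imread('pics/scene0.png');b=cv2.imread('pics/top0.png')
cv2.imwrite('pics/both.png',cv2.resize(np.vstack([a,b]),None,fx=1,fy=1)[:, :]) 
c=cv2.resize(b[120:290,180:470],None,fx=2.7,fy=2.7,interpolation=2);cv2.imwrite('pics/topc.png',c);print(c.shape)
c=cv2.resize(a[120:384,60:420],None,fx=2.2,fy=2.2,interpolation=2);cv2.imwrite('pics/scc.png',c);print(c.shape)"
```

```text
(459, 783, 3)
(581, 792, 3)
```

View pics/top0.png

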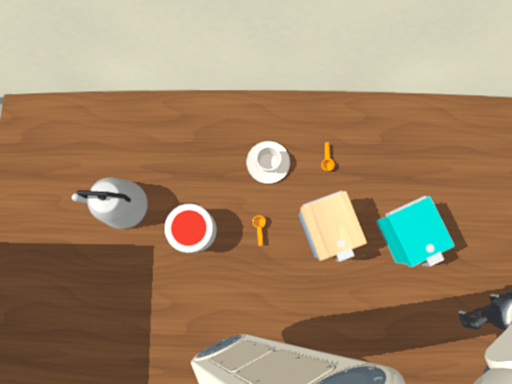

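View pics/scc.png

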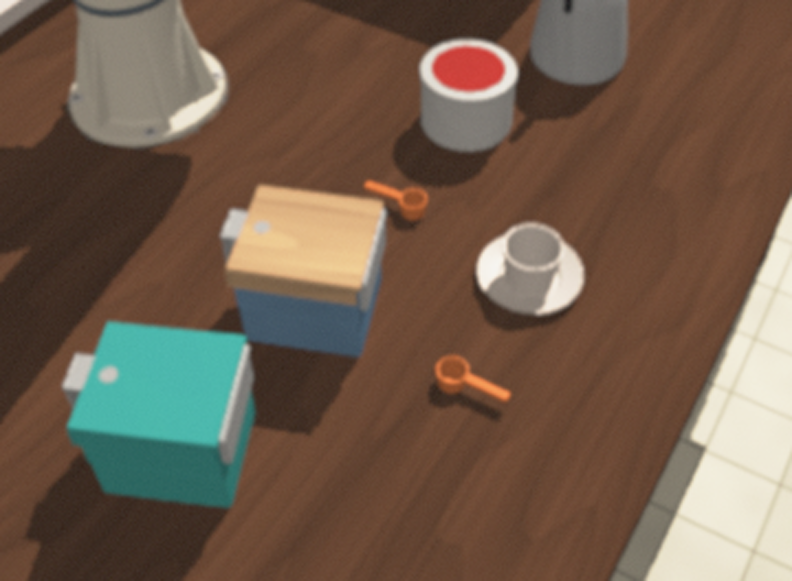

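Scoop candidates in the top image are (219,258) at y≈0 and (166,326) at y≈-220; the one farthest to the left is (219,258). The caddy meant is the wooden-lidded blue one at (231,331); the turquoise one at (232,415) is a look-alike. Next: precise poses and a close crop.

Run:
```python
from h import *
I=cv2.imread('pics/top0.png')[:,:,::-1].astype(int);D=np.load('top0.npy');C=cloud('top',D)
# lid: wood plate seen at z~145
u=np.arange(512)[None,:]
m=(abs(C[...,2]-145)<6)&(u<372)&(u>290)
m&=I[...,0]>I[...,2]+40
P=C[m][:,:2].astype(np.float32)
print(m.sum(),cv2.minAreaRect(P),C[m][:,2].mean())
mm=(abs(C[...,2]-145)<7)&(u>370)
print('turq',cv2.minAreaRect(C[mm][:,:2].astype(np.float32)))
for cam in('top','scene'):
    I=cv2.imread(f'pics/{cam}0.png')[:,:,::-1].astype(int);D=np.load(f'{cam}0.npy');C=cloud(cam,D)
    o=((I[...,0]>150)&(I[...,2]<80)&(I[...,1]<190)&(I[...,0]-I[...,1]>55)).astype(np.uint8)
    n,L,S,c=cv2.connectedComponentsWithStats(o)
    for i in range(1,n):
        if S[i,4]>25:
            v,w=np.where(L==i); Q=np.array([at_z(cam,a,b,24)[:2] for a,b in zip(v,w)])
            print(cam,S[i],c[i].round(),'z',np.median(C[L==i][:,2]).round(),'rect',cv2.minAreaRect(Q.astype(np.float32)))
b=cv2.imread('pics/top0.png')[195:265,230:290];cv2.imwrite('pics/close.png',cv2.resize(b,None,fx=8,fy=8,interpolation=2))
```

```text
2665 ((481.01763916015625, -216.0949249267578), (159.0427703857422, 140.0489959716797), 21.146411895751953) 144.604702555882
turq ((460.52490234375, -472.10479736328125), (183.9525604248047, 143.33212280273438), 25.13355255126953)
top [320 141  15  31 261] [327. 159.] z 7.0 rect ((714.640869140625, -221.4371795654297), (45.34931182861328, 100.89297485351562), 89.0030288696289)
top [172 211  34  34 901] [188. 227.] z 104.0 rect ((475.51336669921875, 219.80081176757812), (105.17581939697266, 106.45328521728516), 1.2412337064743042)
top [252 214  14  33 239] [259. 226.] z 4.0 rect ((471.4667053222656, -3.046865463256836), (100.89519500732422, 41.14258575439453), 0.8716616034507751)
scene [257 142  31  18 446] [272. 151.] z 105.0 rect ((420.5901184082031, 298.0525817871094), (106.4541244506836, 96.21299743652344), 31.15337371826172)
scene [226 202  29  14 166] [241. 208.] z 23.0 rect ((473.45367431640625, -6.582401275634766), (93.47650909423828, 44.347660064697266), 18.42799186706543)
scene [258 282  34  20 183] [271. 291.] z 23.0 rect ((713.1022338867188, -223.5014190673828), (42.24924087524414, 95.18157958984375), 78.05538940429688)
```

View pics/close.png

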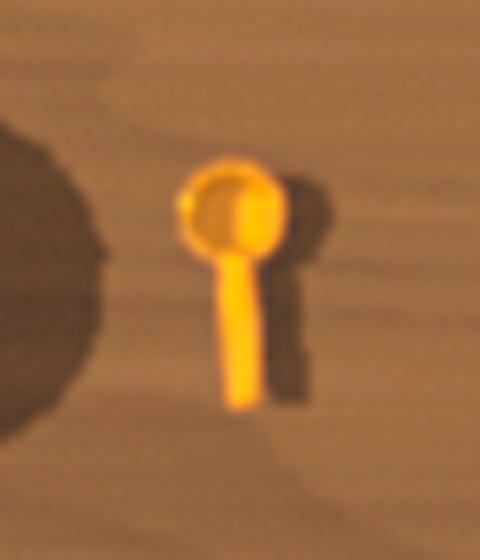

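The crop shows a scoop lying alone: bowl at about (221,259) and handle running toward the robot to (246,260). That makes it the left-most one. The lid rectangle measures 159x140 mm, so it fits: centre (481,-216), yaw 0.369. I'll align the tool with the caddy and go above the dot.

Emit:
move_arm:
  increments:
    - {"rz": 4.05,"gripper": -1}
    - {"tx": 2.47,"ty": -2.26}
    - {"tx": 2.47,"ty": -2.26}
    - {"tx": 2.47,"ty": -2.26}
    - {"tx": 2.47,"ty": -2.26}
    - {"tx": 2.47,"ty": -2.26}
    - {"tx": 2.47,"ty": -2.26}
    - {"tx": 2.47,"ty": -2.26}
    - {"tx": 2.47,"ty": -2.26}
    - {"tx": 2.47,"ty": -2.26}
    - {"tx": 2.47,"ty": -2.26}
    - {"tx": 2.47,"ty": -2.26}
  squeeze: 40

```text
invalid input
```

```bash
cat >> h.py <<'E'
CY=0.369; CC=np.array([481,-216.])
def tocad(p):
    c,s=np.cos(CY),np.sin(CY); d=np.array(p[:2])-CC; return np.array([c*d[0]+s*d[1],-s*d[0]+c*d[1]])
E
python3 - <<'E'
from h import *
s=r.sense();print(s['clock'],s['eef_pos'],s['tcp_rot'],s['contact_force'],tocad(s['eef_pos']))
# scoop
a=at_z('top',221.5,259.2,26);b=at_z('top',246,260.4,20);print(a,b,np.arctan2(*(a-b)[1::-1]))
for P in (a,): print(tocad(P))
I=cv2.imread('pics/top0.png').astype(int);g=(I.max(2)-I.min(2)<25)&(I.min(2)>150)
v,u=np.where(g[236:252,332:348]);print(v.mean()+236,u.mean()+332,len(v),at_z('top',v.mean()+236,u.mean()+332,145))
E
```

```text
1.0 [ 266.095475   -565.53309152  231.30413056] [3.14157716e+00 2.28179668e-06 4.39740445e-01] [-0.6032398   0.39138248  0.59711836] [-326.50959542 -248.49310057]
[497.91202843  -4.91703369  26.        ] [421.247308    -9.88525116  20.        ] 0.0647139915314895
[ 91.90767584 190.77477427]
244.4375 341.5 32 [ 425.45826027 -239.28311363  145.        ]
```

Emit:
move_arm:
  increments:
    - {"tx": 0,"ty": 0,"tz": 0,"rx": 0,"ry": 0,"rz": 4,"gripper": -1}

```text
clock: 1.1
eef_pos: [266.1, -565.6, 231.3]
tcp_rot: [3.142, 0.0, 0.369]
contact_force: [-0.0, -0.6, -1.2]
opening: 0.864
```

Emit:
move_arm:
  increments:
    - {"tx": 2.5,"ty": -2.3,"tz": 0,"rx": 0,"ry": 0,"rz": 0,"gripper": -1}
    - {"tx": 2.5,"ty": -2.3,"tz": 0,"rx": 0,"ry": 0,"rz": 0,"gripper": -1}
    - {"tx": 2.5,"ty": -2.3,"tz": 0,"rx": 0,"ry": 0,"rz": 0,"gripper": -1}
    - {"tx": 2.5,"ty": -2.3,"tz": 0,"rx": 0,"ry": 0,"rz": 0,"gripper": -1}
    - {"tx": 2.5,"ty": -2.3,"tz": 0,"rx": 0,"ry": 0,"rz": 0,"gripper": -1}
    - {"tx": 2.5,"ty": -2.3,"tz": 0,"rx": 0,"ry": 0,"rz": 0,"gripper": -1}
    - {"tx": 2.5,"ty": -2.3,"tz": 0,"rx": 0,"ry": 0,"rz": 0,"gripper": -1}
    - {"tx": 2.5,"ty": -2.3,"tz": 0,"rx": 0,"ry": 0,"rz": 0,"gripper": -1}
    - {"tx": 2.5,"ty": -2.3,"tz": 0,"rx": 0,"ry": 0,"rz": 0,"gripper": -1}
    - {"tx": 2.5,"ty": -2.3,"tz": 0,"rx": 0,"ry": 0,"rz": 0,"gripper": -1}
    - {"tx": 2.2,"ty": -2,"tz": 2,"rx": 0,"ry": 0,"rz": 0,"gripper": -1}
    - {"tx": 0,"ty": 0,"tz": 3,"rx": 0,"ry": 0,"rz": 0,"gripper": -1}
  squeeze: 40

```text
clock: 2.3
eef_pos: [431.8, -232.3, 182.5]
tcp_rot: [3.139, -0.004, 0.372]
contact_force: [0.6, -1.7, -0.7]
opening: -0.001
```

Emit:
move_arm:
  increments:
    - {"tx": -0.5,"ty": 0.3,"tz": 2.0,"rx": 0,"ry": 0,"rz": 0,"gripper": -1}
    - {"tx": 0,"ty": 0,"tz": 1.2,"rx": 0,"ry": 0,"rz": 0,"gripper": -1}
    - {"tx": 0,"ty": 0,"tz": 0.3,"rx": 0,"ry": 0,"rz": 0,"gripper": -1}
    - {"tx": 0,"ty": 0,"tz": 0.3,"rx": 0,"ry": 0,"rz": 0,"gripper": -1}
    - {"tx": 0,"ty": 0,"tz": 0.3,"rx": 0,"ry": 0,"rz": 0,"gripper": -1}
    - {"tx": 0,"ty": 0,"tz": 0.2,"rx": 0,"ry": 0,"rz": 0,"gripper": -1}

```text
clock: 2.9
eef_pos: [426.0, -239.1, 138.9]
tcp_rot: [3.141, -0.001, 0.37]
contact_force: [-1.4, -0.2, 3.6]
opening: 0.003
```

Emit:
move_arm:
  increments:
    - {"tx": 0,"ty": 0,"tz": 0.1,"rx": 0,"ry": 0,"rz": 0,"gripper": -1}
    - {"tx": 0,"ty": 0,"tz": 0.1,"rx": 0,"ry": 0,"rz": 0,"gripper": -1}

```text
clock: 3.1
eef_pos: [425.9, -239.0, 136.6]
tcp_rot: [3.141, -0.0, 0.37]
contact_force: [-2.8, -0.9, 3.2]
opening: -0.002
```

Emit:
move_arm:
  increments:
    - {"tx": 0,"ty": 0,"tz": 0.1,"rx": 0,"ry": 0,"rz": 0,"gripper": -1}

```text
clock: 3.2
eef_pos: [425.9, -239.0, 135.5]
tcp_rot: [3.141, -0.0, 0.37]
contact_force: [-2.1, -1.4, 3.7]
opening: -0.002
```

Emit:
move_arm:
  increments:
    - {"tx": 0,"ty": 0,"tz": 0.1,"rx": 0,"ry": 0,"rz": 0,"gripper": -1}

```text
clock: 3.3
eef_pos: [425.9, -239.0, 134.4]
tcp_rot: [3.141, -0.0, 0.37]
contact_force: [-2.8, -2.3, 4.7]
opening: 0.003
```

Emit:
move_arm:
  increments:
    - {"tx": 0,"ty": 0,"tz": 0.1,"rx": 0,"ry": 0,"rz": 0,"gripper": -1}

```text
clock: 3.4
eef_pos: [426.0, -239.0, 133.4]
tcp_rot: [3.141, -0.0, 0.37]
contact_force: [-3.6, -2.2, 10.3]
opening: -0.004
```

Emit:
move_arm:
  increments:
    - {"tx": 0,"ty": 0,"tz": 0.05,"rx": 0,"ry": 0,"rz": 0,"gripper": -1}

```text
clock: 3.5
eef_pos: [426.0, -239.0, 133.2]
tcp_rot: [3.141, -0.0, 0.37]
contact_force: [-4.1, -1.4, 10.1]
opening: -0.005
```

Emit:
move_arm:
  increments:
    - {"tx": 0,"ty": 0,"tz": -0.8,"rx": 0,"ry": 0,"rz": 0,"gripper": -1}
    - {"tx": 0,"ty": 0,"tz": -1.5,"rx": 0,"ry": 0,"rz": 0,"gripper": -1}
    - {"tx": -1,"ty": 0,"tz": -3,"rx": 0,"ry": 0,"rz": 0,"gripper": -1}
    - {"tx": -3,"ty": 0,"tz": -3,"rx": 0,"ry": 0,"rz": 0,"gripper": -1}
    - {"tx": -4,"ty": 0,"tz": -2,"rx": 0,"ry": 0,"rz": 0,"gripper": -1}
    - {"tx": -4,"ty": 0,"tz": 0,"rx": 0,"ry": 0,"rz": 0,"gripper": -1}
    - {"tx": 0,"ty": 0,"tz": 0,"rx": 0,"ry": 0,"rz": 0,"gripper": 0}

```text
clock: 4.2
eef_pos: [310.9, -282.6, 236.4]
tcp_rot: [3.141, 0.0, 0.367]
contact_force: [-0.6, 0.7, 0.9]
opening: 0.155
```

Run:
```python
from h import *
s=r.sense();print(s['clock'],s['eef_pos'],s['tcp_rot'],tocad(s['eef_pos']))
I,D=r.grab_frame('scene');C=cloud('scene',D);cv2.imwrite('pics/s1.png',I[:,:,::-1]);
u=np.arange(512)
for q in ('latch','lid_press'):
  for o in r.place_of(q,'scene'): print(q,o['confidence'],o['location'],C[int(o['location'][0]),int(o['location'][1])].round())
print(r.sense()['clock'])
```

```text
4.2 [ 310.88450041 -282.6423611   236.43726897] [3.14108801e+00 2.69523523e-04 3.67495793e-01] [-182.70153092   -0.79880766]
latch 0.9 [200.4, 165.2] [235. -76.  -0.]
latch 0.82 [296.0, 95.1] [ 400. -519.  145.]
latch 0.39 [242.5, 298.2] [704. -70.  70.]
lid_press 0.96 [207.1, 190.3] [ 466. -222.  215.]
lid_press 0.61 [289.6, 110.7] [ 420. -487.  150.]
4.35
```

Emit:
move_arm:
  increments:
    - {"tx": 2,"ty": -4,"tz": 0,"rx": 0,"ry": 0,"rz": 0,"gripper": 0}
    - {"tx": 2,"ty": -4,"tz": 0,"rx": 0,"ry": 0,"rz": 0,"gripper": 0}
    - {"tx": 2,"ty": -4,"tz": 0,"rx": 0,"ry": 0,"rz": 0,"gripper": 0.3}
    - {"tx": 4.2,"ty": -2.1,"tz": 0,"rx": 0,"ry": 0,"rz": 0,"gripper": 0.3}
    - {"tx": 4.2,"ty": -2.1,"tz": 0,"rx": 0,"ry": 0,"rz": 0,"gripper": 0.3}
    - {"tx": 4.2,"ty": -2.1,"tz": 0,"rx": 0,"ry": 0,"rz": 0,"gripper": 0.3}
    - {"tx": 4.2,"ty": -2.1,"tz": 0,"rx": 0,"ry": 0,"rz": 0,"gripper": 0.3}
    - {"tx": 0,"ty": 0,"tz": 4,"rx": 0,"ry": 0,"rz": 5.8,"gripper": 0.3}
    - {"tx": 0,"ty": 0,"tz": 4,"rx": 0,"ry": 0,"rz": 5.8,"gripper": 0.3}
    - {"tx": 0,"ty": 0,"tz": 4,"rx": 0,"ry": 0,"rz": 5.7,"gripper": 0.3}

```text
clock: 5.35
eef_pos: [453.5, -7.6, 114.2]
tcp_rot: [-3.141, -0.001, 0.067]
contact_force: [1.0, 0.4, -0.3]
opening: 0.647
```

Run:
```python
from h import *
s=r.sense();print(s['clock'],s['eef_pos'],s['tcp_rot'],s['opening'])
I,D=r.grab_frame('scene');C=cloud('scene',D);cv2.imwrite('pics/s2.png',cv2.resize(I[100:340,100:400,::-1],None,fx=2.5,fy=2.5,interpolation=2))
I=I.astype(int)
o=((I[...,0]>130)&(I[...,2]<90)&(I[...,0]-I[...,1]>55)).astype(np.uint8)
n,L,S,c=cv2.connectedComponentsWithStats(o)
for i in range(1,n):
    if S[i,4]>25:
        v,w=np.where(L==i);Q=C[L==i];k=(Q[:,2]>14)&(Q[:,2]<32);print(S[i],k.sum())
        if k.sum()>10: Q=Q[k];print(cv2.minAreaRect(Q[:,:2].astype(np.float32)),Q.min(0),Q.max(0))
```

```text
5.35 [453.47969963  -7.58006161 114.18433696] [-3.14125188e+00 -6.21430475e-04  6.65984328e-02] 0.6465013886738249
[257 142  32  19 466] 0
[239 205  16  14 161] 100
((498.5867919921875, -1.0373191833496094), (38.85288619995117, 44.84857177734375), 58.25983428955078) [472.81538197 -22.32967798  14.03072034] [520.18012803  20.43620585  30.93692798]
[258 281  34  22 327] 215
((713.8023681640625, -224.7570037841797), (39.846473693847656, 93.93169403076172), 80.54263305664062) [ 667.27513814 -240.89137298   14.00364526] [ 762.36224561 -200.19597152   31.50411363]
```

View pics/s2.png

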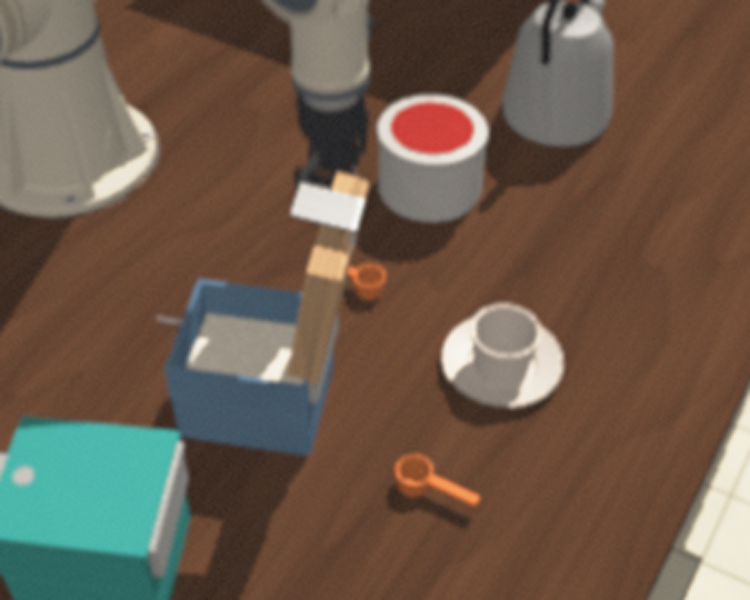

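The lid stands open, with the scoop's bowl visible at crop (368,280). The grip pose fits, so I'm descending.

Emit:
move_arm:
  increments:
    - {"tx": -0.2,"ty": 0,"tz": 4,"rx": 0,"ry": 0,"rz": 0,"gripper": 0.3}
    - {"tx": 0,"ty": 0,"tz": 4,"rx": 0,"ry": 0,"rz": 0,"gripper": 0.3}
    - {"tx": 0,"ty": 0,"tz": 2,"rx": 0,"ry": 0,"rz": 0,"gripper": 0.3}
    - {"tx": 0,"ty": 0,"tz": 0.8,"rx": 0,"ry": 0,"rz": 0,"gripper": 0}
    - {"tx": 0,"ty": 0,"tz": 0,"rx": 0,"ry": 0,"rz": 0,"gripper": -1}
    - {"tx": 0,"ty": 0,"tz": 0,"rx": 0,"ry": 0,"rz": 0,"gripper": -1}
    - {"tx": 0,"ty": 0,"tz": 0,"rx": 0,"ry": 0,"rz": 0,"gripper": -1}
    - {"tx": 0,"ty": 0,"tz": 0,"rx": 0,"ry": 0,"rz": 0,"gripper": -1}
    - {"tx": 0,"ty": 0,"tz": 0,"rx": 0,"ry": 0,"rz": 0,"gripper": -1}
  squeeze: 40

```text
clock: 6.3
eef_pos: [451.5, -9.6, 8.7]
tcp_rot: [3.141, -0.002, 0.068]
contact_force: [0.5, 0.7, 3.4]
opening: 0.127
```

Emit:
move_arm:
  increments:
    - {"tx": 0,"ty": 0,"tz": -3,"rx": 0,"ry": 0,"rz": 0,"gripper": -1}
    - {"tx": 0,"ty": 0,"tz": -4.5,"rx": 0,"ry": 0,"rz": -5.8,"gripper": -1}
    - {"tx": 0,"ty": 0,"tz": -4.5,"rx": 0,"ry": 0,"rz": -5.8,"gripper": -1}
    - {"tx": 0,"ty": 0,"tz": -4.5,"rx": 0,"ry": 0,"rz": -5.7,"gripper": -1}
    - {"tx": -2.8,"ty": 0,"tz": 0,"rx": 0,"ry": 0,"rz": 0,"gripper": -1}
    - {"tx": -2.8,"ty": 2.5,"tz": 0,"rx": 0,"ry": 0,"rz": 0,"gripper": -1}
    - {"tx": -2.7,"ty": 3.5,"tz": 0,"rx": 0,"ry": 0,"rz": 0,"gripper": -1}
    - {"tx": 0,"ty": 4,"tz": 0,"rx": 0,"ry": 0,"rz": 0,"gripper": -1}
    - {"tx": 0,"ty": 4,"tz": 0,"rx": 0,"ry": 0,"rz": 0,"gripper": -1}
    - {"tx": 0,"ty": 4,"tz": 0,"rx": 0,"ry": 0,"rz": 0,"gripper": -1}
    - {"tx": 0,"ty": 2.3,"tz": 0,"rx": 0,"ry": 0,"rz": 0,"gripper": -1}
    - {"tx": 0,"ty": 0,"tz": 0,"rx": 0,"ry": 0,"rz": 0,"gripper": -1}

```text
clock: 7.5
eef_pos: [447.7, -231.5, 173.1]
tcp_rot: [3.14, -0.001, 0.368]
contact_force: [0.0, -0.5, -0.5]
opening: 0.122
```

Run:
```python
from h import *
s=r.sense();print(s['clock'],s['eef_pos'],s['tcp_rot'],s['opening'],tocad(s['eef_pos']))
I,D=r.grab_frame('scene');a=cv2.resize(I[170:330,120:300,::-1],None,fx=3,fy=3,interpolation=2)
I,D2=r.grab_frame('top');b=cv2.resize(I[170:330,250:430,::-1],None,fx=3,fy=3,interpolation=2)
cv2.imwrite('pics/s3.png',cv2.resize(np.hstack([a,b]),None,fx=.74,fy=.74))
C=cloud('scene',D);P=C.reshape(-1,3);q=np.array([tocad(p) for p in P])
k=(abs(P[:,2]-70)<5)&(abs(q[:,0])<90)&(abs(q[:,1])<80);print('tray',k.sum(),q[k].min(0),q[k].max(0),P[k,2].mean())
k=(abs(P[:,2]-119)<5)&(abs(q[:,0])<100)&(abs(q[:,1])<90);print('rim',k.sum(),np.percentile(q[k],[2,98],axis=0))
k=(P[:,2]>270)&(P[:,2]<330)&(q[:,0]>0)&(q[:,0]<170)&(abs(q[:,1])<90);print('lidtop',k.sum(),np.percentile(np.c_[q,P[:,2]][k],[1,50,99],axis=0))
```

```text
7.5 [ 447.67002042 -231.50596442  173.11906904] [ 3.13999169e+00 -8.59293732e-04  3.67685108e-01] 0.12156653112295138 [-36.67922507  -2.44068012]
tray 1002 [-74.08562493 -66.28073069] [75.00281075 65.00735047] 71.22350340182761
rim 302 [[-74.45567631 -64.84093339]
 [ 74.27621593  65.2097    ]]
lidtop 896 [[  1.02231837 -70.26685886 272.6203163 ]
 [ 97.43567688 -13.24963807 296.12541962]
 [119.57222253  68.42978714 322.93694737]]
```

View pics/s3.png

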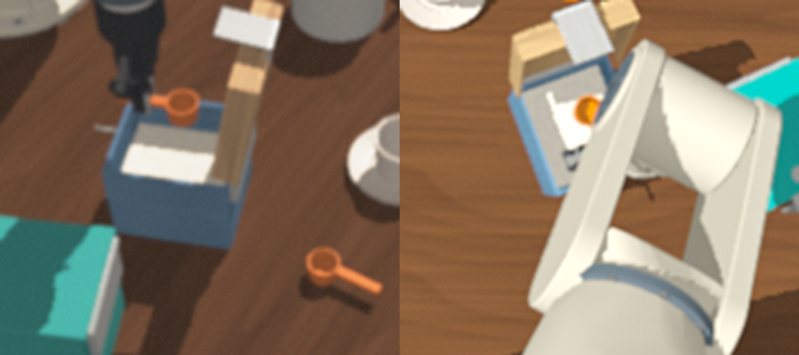

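The scoop, at crop left (182,104), is held over the tray, and the caddy's rim fits the model to 1 mm. I'm lowering it.

Emit:
move_arm:
  increments:
    - {"tx": 0,"ty": -0.2,"tz": 3,"rx": 0,"ry": 0,"rz": 0,"gripper": -1}
    - {"tx": 0,"ty": 0,"tz": 3,"rx": 0,"ry": 0,"rz": 0,"gripper": -1}
    - {"tx": 0,"ty": 0,"tz": 2,"rx": 0,"ry": 0,"rz": 0,"gripper": -1}
    - {"tx": 0,"ty": 0,"tz": 0.7,"rx": 0,"ry": 0,"rz": 0,"gripper": -1}
    - {"tx": 0,"ty": 0,"tz": 0.3,"rx": 0,"ry": 0,"rz": 0,"gripper": -1}
    - {"tx": 0,"ty": 0,"tz": 0.2,"rx": 0,"ry": 0,"rz": 0,"gripper": -1}
    - {"tx": 0,"ty": 0,"tz": 0.1,"rx": 0,"ry": 0,"rz": 0,"gripper": -1}
    - {"tx": 0,"ty": 0,"tz": 0,"rx": 0,"ry": 0,"rz": 0,"gripper": -1}

```text
clock: 8.4
eef_pos: [446.4, -227.2, 80.5]
tcp_rot: [3.141, -0.001, 0.37]
contact_force: [0.5, -0.2, -0.3]
opening: 0.128
```

Emit:
move_arm:
  increments:
    - {"tx": 0,"ty": 0,"tz": 0.1,"rx": 0,"ry": 0,"rz": 0,"gripper": -1}
    - {"tx": 0,"ty": 0,"tz": 0.1,"rx": 0,"ry": 0,"rz": 0,"gripper": -1}
    - {"tx": 0,"ty": 0,"tz": 0,"rx": 0,"ry": 0,"rz": 0,"gripper": -0.3}
    - {"tx": 0,"ty": 0,"tz": 0,"rx": 0,"ry": 0,"rz": 0,"gripper": -0.3}
    - {"tx": 0,"ty": 0,"tz": 0,"rx": 0,"ry": 0,"rz": 0,"gripper": -0.3}
    - {"tx": 0,"ty": 0,"tz": 0,"rx": 0,"ry": 0,"rz": 0,"gripper": -0.3}
    - {"tx": 0,"ty": 0,"tz": -1.5,"rx": 0,"ry": 0,"rz": 0,"gripper": -0.3}
    - {"tx": 0,"ty": 0,"tz": -3,"rx": 0,"ry": 0,"rz": 0,"gripper": -0.3}
    - {"tx": 0,"ty": 0,"tz": -4,"rx": 0,"ry": 0,"rz": 0,"gripper": -0.3}
    - {"tx": -3,"ty": 0,"tz": -3,"rx": 0,"ry": 0,"rz": 0,"gripper": -1}
    - {"tx": -4,"ty": 0,"tz": 0,"rx": 0,"ry": 0,"rz": 0,"gripper": -1}
    - {"tx": -4,"ty": 0,"tz": 0,"rx": 0,"ry": 0,"rz": 0,"gripper": -1}

```text
clock: 9.6
eef_pos: [343.0, -267.3, 193.9]
tcp_rot: [3.139, -0.001, 0.371]
contact_force: [-0.2, -0.3, 0.3]
opening: -0.002
```

Run:
```python
from h import *
s=r.sense();print(s['clock'],s['eef_pos'],s['tcp_rot'],s['opening'],tocad(s['eef_pos']))
I,D=r.grab_frame('scene');a=cv2.resize(I[170:330,120:300,::-1],None,fx=3,fy=3,interpolation=2)
I2,D2=r.grab_frame('top');b=cv2.resize(I2[170:330,250:430,::-1],None,fx=3,fy=3,interpolation=2)
cv2.imwrite('pics/s4.png',cv2.resize(np.hstack([a,b]),None,fx=.74,fy=.74))
for cam,I,D in(('scene',I,D),('top',I2,D2)):
    C=cloud(cam,D);P=C.reshape(-1,3);q=np.array([tocad(p) for p in P]);F=I.reshape(-1,3).astype(int)
    k=(F[:,0]>130)&(F[:,2]<90)&(F[:,0]-F[:,1]>55)&(abs(q[:,0])<110)&(abs(q[:,1])<90)
    print(cam,k.sum(),q[k].min(0) if k.any() else'',q[k].max(0) if k.any() else '',P[k,2].min() if k.any() else '',P[k,2].max() if k.any() else '')
```

```text
9.6 [ 343.00019425 -267.29267256  193.85713995] [ 3.13939696e+00 -1.21056604e-03  3.71448866e-01] -0.0016346696961329437 [-147.21122223    1.93408788]
scene 191 [-61.11632236 -17.37975491] [29.52346405 24.47670545] 71.70912822381578 100.2090974126082
top 139 [-60.25459703 -14.8967711 ] [26.4389179  16.82689295] 69.83082683622641 97.64943419864696
```

View pics/s4.png

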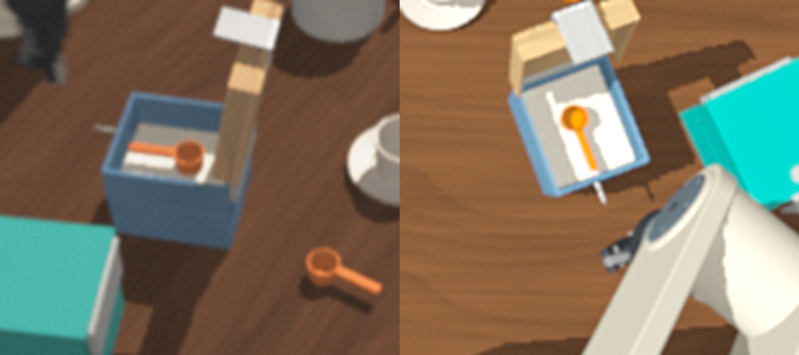

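The scoop lies flat in the tray, clear of the walls (x -61 to 30, underside at 70). Next I go up and over behind the lid.

Emit:
move_arm:
  increments:
    - {"tx": 0,"ty": 0,"tz": -4.1,"rx": 0,"ry": 0,"rz": 0,"gripper": -1}
    - {"tx": 0,"ty": 0,"tz": -4.1,"rx": 0,"ry": 0,"rz": 0,"gripper": -1}
    - {"tx": 0,"ty": 0,"tz": -4.1,"rx": 0,"ry": 0,"rz": 0,"gripper": -1}
    - {"tx": 1,"ty": 0,"tz": -4.1,"rx": 0,"ry": 0,"rz": 0,"gripper": -1}
    - {"tx": 2,"ty": 0,"tz": -4.1,"rx": 0,"ry": 0,"rz": 0,"gripper": -1}
    - {"tx": 4.2,"ty": 0,"tz": 0,"rx": 0,"ry": 0,"rz": 0,"gripper": -1}
    - {"tx": 4.2,"ty": 0,"tz": 0,"rx": 0,"ry": 0,"rz": 0,"gripper": -1}
    - {"tx": 4.2,"ty": 0,"tz": 0,"rx": 0,"ry": 0,"rz": 0,"gripper": -1}
    - {"tx": 4.2,"ty": 0,"tz": 0,"rx": 0,"ry": 0,"rz": 0,"gripper": -1}
    - {"tx": 4.2,"ty": 0,"tz": 0,"rx": 0,"ry": 0,"rz": 0,"gripper": -1}
    - {"tx": 4.2,"ty": 0,"tz": 0,"rx": 0,"ry": 0,"rz": 0,"gripper": -1}
    - {"tx": 4.2,"ty": 0,"tz": 0,"rx": 0,"ry": 0,"rz": 0,"gripper": -1}

```text
clock: 10.9
eef_pos: [647.5, -148.1, 397.3]
tcp_rot: [-3.141, 0.0, 0.37]
contact_force: [0.4, -0.4, -0.7]
opening: 0.0
```

Run:
```python
from h import *
s=r.sense();print(s['clock'],s['eef_pos'],s['tcp_rot'],s['contact_force'],tocad(s['eef_pos']))
w=11
for t in np.arange(1.75,-.01,-.125):
    rho=134+ (10 if t>1.5 else 0); n=np.array([np.sin(t),np.cos(t)]);d=np.array([-np.cos(t),np.sin(t)])
    print(round(t,3),(np.array([79,135])+rho*d+(10+w*np.sin(t))*n).round(1))
```

```text
10.9 [ 647.48240382 -148.12845355  397.34591986] [-3.14134515e+00  3.10503234e-05  3.70371526e-01] [ 0.42040682 -0.44692545 -0.73062247] [179.75633046   3.2556503 ]
1.75 [125.2 273. ]
1.625 [107.8 277.7]
1.5 [ 90.4 270.1]
1.375 [ 73.3 270.5]
1.25 [ 56.1 268.6]
1.125 [ 39.2 264.5]
1.0 [ 22.8 258.2]
0.875 [  7.3 249.7]
0.75 [ -7.1 239.1]
0.625 [-20.1 226.7]
0.5 [-31.3 212.6]
0.375 [-40.5 197.1]
0.25 [-47.7 180.5]
0.125 [-52.5 163. ]
0.0 [-55. 145.]
```

Emit:
move_arm:
  increments:
    - {"tx": 0,"ty": 0.3,"tz": 4,"rx": 0,"ry": 0,"rz": 0,"gripper": -1}
    - {"tx": 0,"ty": 0,"tz": 4,"rx": 0,"ry": 0,"rz": 0,"gripper": -1}
    - {"tx": 0,"ty": 0,"tz": 4,"rx": 0,"ry": 0,"rz": 0,"gripper": -1}
    - {"tx": -2,"ty": 0,"tz": 0.5,"rx": 0,"ry": 0,"rz": 0,"gripper": -1}
    - {"tx": -2,"ty": 0,"tz": 0,"rx": 0,"ry": 0,"rz": 0,"gripper": -1}
    - {"tx": -1,"ty": 0,"tz": 0,"rx": 0,"ry": 0,"rz": 0,"gripper": -1}
    - {"tx": -0.8,"ty": 0,"tz": 0,"rx": 0,"ry": 0,"rz": 0,"gripper": -1}
    - {"tx": -0.8,"ty": 0,"tz": 0,"rx": 0,"ry": 0,"rz": 0,"gripper": -1}

```text
clock: 11.7
eef_pos: [585.6, -176.2, 273.5]
tcp_rot: [3.141, -0.002, 0.37]
contact_force: [1.3, 1.0, 4.8]
opening: 0.0
```

Run:
```python
from h import *
s=r.sense();print(s['clock'],s['contact_force'],s['wrist_torque'])
I,D=r.grab_frame('scene');cv2.imwrite('pics/s5.png',cv2.resize(I[100:300,130:330,::-1],None,fx=3,fy=3,interpolation=2))
s=r.sense();print(s['clock'],s['contact_force'],s['eef_pos'])
```

```text
11.7 [1.25348376 1.03269238 4.8462937 ] [ 0.1833453  -0.1638562   0.00644613]
11.75 [-2.33086258e-04  8.96747994e-02  1.36081487e+00] [ 584.59521649 -176.70802509  273.6600404 ]
```

View pics/s5.png

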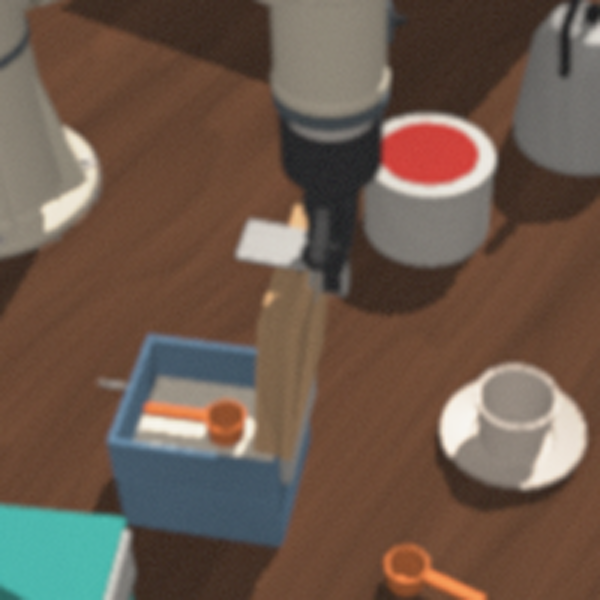

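The finger at crop (335,275) bears on the back of the lid, with the body clear of it. I'm pulling the lid round along its arc.

Emit:
move_arm:
  increments:
    - {"tx": -0.8,"ty": 0,"tz": 0,"rx": 0,"ry": 0,"rz": 0,"gripper": -1}
    - {"tx": -0.8,"ty": 0,"tz": 0,"rx": 0,"ry": 0,"rz": 0,"gripper": -1}
    - {"tx": -0.8,"ty": 0,"tz": 0.1,"rx": 0,"ry": 0,"rz": 0,"gripper": -1}
    - {"tx": -0.8,"ty": 0,"tz": 0.1,"rx": 0,"ry": 0,"rz": 0,"gripper": -1}
    - {"tx": -0.8,"ty": 0,"tz": 0.1,"rx": 0,"ry": 0,"rz": 0,"gripper": -1}
    - {"tx": -0.8,"ty": 0,"tz": 0.1,"rx": 0,"ry": 0,"rz": 0,"gripper": -1}
    - {"tx": -0.8,"ty": 0,"tz": 0.1,"rx": 0,"ry": 0,"rz": 0,"gripper": -1}
    - {"tx": -0.8,"ty": 0,"tz": 0.2,"rx": 0,"ry": 0,"rz": 0,"gripper": -1}
    - {"tx": -0.8,"ty": 0,"tz": 0.2,"rx": 0,"ry": 0,"rz": 0,"gripper": -1}
    - {"tx": -0.8,"ty": 0,"tz": 0.3,"rx": 0,"ry": 0,"rz": 0,"gripper": -1}
    - {"tx": -0.8,"ty": 0,"tz": 0.3,"rx": 0,"ry": 0,"rz": 0,"gripper": -1}

```text
clock: 12.85
eef_pos: [502.3, -208.2, 257.5]
tcp_rot: [-3.141, -0.0, 0.37]
contact_force: [3.3, 1.3, 0.0]
opening: 0.0
```

```bash
python3 -c "
from h import *
s=r.sense();print(tocad(s['eef_pos']),s['eef_pos'],s['contact_force'])"
```

```text
[22.69900953 -0.45522511] [ 502.33529696 -208.23743809  257.46995299] [3.32891142 1.34925469 0.04624472]
```

Emit:
move_arm:
  increments:
    - {"tx": -0.8,"ty": 0,"tz": 0.4,"rx": 0,"ry": 0,"rz": 0,"gripper": -1}
    - {"tx": -0.8,"ty": 0,"tz": 0.4,"rx": 0,"ry": 0,"rz": 0,"gripper": -1}
    - {"tx": -0.7,"ty": 0,"tz": 0.5,"rx": 0,"ry": 0,"rz": 0,"gripper": -1}
    - {"tx": -0.7,"ty": 0,"tz": 0.55,"rx": 0,"ry": 0,"rz": 0,"gripper": -1}
    - {"tx": -0.65,"ty": 0,"tz": 0.6,"rx": 0,"ry": 0,"rz": 0,"gripper": -1}
    - {"tx": -0.65,"ty": 0,"tz": 0.6,"rx": 0,"ry": 0,"rz": 0,"gripper": -1}
    - {"tx": -0.55,"ty": 0,"tz": 0.7,"rx": 0,"ry": 0,"rz": 0,"gripper": -1}
    - {"tx": -0.55,"ty": 0,"tz": 0.7,"rx": 0,"ry": 0,"rz": 0,"gripper": -1}
    - {"tx": -0.5,"ty": 0,"tz": 0.8,"rx": 0,"ry": 0,"rz": 0,"gripper": -1}
    - {"tx": -0.45,"ty": 0,"tz": 0.8,"rx": 0,"ry": 0,"rz": 0,"gripper": -1}
    - {"tx": -0.35,"ty": 0,"tz": 0.8,"rx": 0,"ry": 0,"rz": 0,"gripper": -1}
    - {"tx": -0.35,"ty": 0,"tz": 0.8,"rx": 0,"ry": 0,"rz": 0,"gripper": -1}

```text
clock: 14.05
eef_pos: [437.1, -233.7, 180.6]
tcp_rot: [3.142, -0.0, 0.37]
contact_force: [2.8, 1.4, 2.4]
opening: 0.001
```

```bash
python3 -c "
from h import *
s=r.sense();print(tocad(s['eef_pos']),s['eef_pos'],s['contact_force'])"
```

```text
[-47.35484897  -0.66209627] [ 437.07148401 -233.69761496  180.6352926 ] [2.76692858 1.40065925 2.3576506 ]
```

Emit:
move_arm:
  increments:
    - {"tx": -0.25,"ty": 0,"tz": 0.8,"rx": 0,"ry": 0,"rz": 0,"gripper": -1}
    - {"tx": -0.2,"ty": 0,"tz": 0.8,"rx": 0,"ry": 0,"rz": 0,"gripper": -1}
    - {"tx": -0.15,"ty": 0,"tz": 0.8,"rx": 0,"ry": 0,"rz": 0,"gripper": -1}
    - {"tx": -0.1,"ty": 0,"tz": 0.8,"rx": 0,"ry": 0,"rz": 0,"gripper": -1}
    - {"tx": 0,"ty": 0,"tz": 0.4,"rx": 0,"ry": 0,"rz": 0,"gripper": -1}
    - {"tx": 0,"ty": 0,"tz": 0.2,"rx": 0,"ry": 0,"rz": 0,"gripper": -1}
    - {"tx": 0,"ty": 0,"tz": 0.2,"rx": 0,"ry": 0,"rz": 0,"gripper": -1}

```text
clock: 14.75
eef_pos: [430.1, -236.2, 141.0]
tcp_rot: [-3.141, 0.001, 0.37]
contact_force: [-2.0, -1.8, 4.0]
opening: -0.003
```

Emit:
move_arm:
  increments:
    - {"tx": 0,"ty": 0,"tz": 0.1,"rx": 0,"ry": 0,"rz": 0,"gripper": -1}
    - {"tx": 0,"ty": 0,"tz": 0.1,"rx": 0,"ry": 0,"rz": 0,"gripper": -1}

```text
clock: 14.95
eef_pos: [430.4, -236.0, 139.2]
tcp_rot: [-3.141, 0.0, 0.37]
contact_force: [-2.7, -1.2, 3.1]
opening: -0.0
```

Emit:
move_arm:
  increments:
    - {"tx": 0,"ty": 0,"tz": 0.1,"rx": 0,"ry": 0,"rz": 0,"gripper": -1}

```text
clock: 15.05
eef_pos: [430.5, -236.0, 138.3]
tcp_rot: [-3.141, 0.0, 0.37]
contact_force: [-3.5, -0.9, 3.5]
opening: 0.008
```

Emit:
move_arm:
  increments:
    - {"tx": 0,"ty": 0,"tz": 0.1,"rx": 0,"ry": 0,"rz": 0,"gripper": -1}

```text
clock: 15.15
eef_pos: [430.5, -236.0, 137.2]
tcp_rot: [-3.141, 0.0, 0.37]
contact_force: [-3.1, -0.8, 4.5]
opening: 0.001
```

Emit:
move_arm:
  increments:
    - {"tx": 0,"ty": 0,"tz": 0.1,"rx": 0,"ry": 0,"rz": 0,"gripper": -1}

```text
clock: 15.25
eef_pos: [430.5, -236.0, 136.2]
tcp_rot: [-3.141, 0.0, 0.37]
contact_force: [-3.5, -1.1, 4.6]
opening: 0.003
```

Emit:
move_arm:
  increments:
    - {"tx": 0,"ty": 0,"tz": 0.1,"rx": 0,"ry": 0,"rz": 0,"gripper": -1}

```text
clock: 15.35
eef_pos: [430.6, -236.0, 135.2]
tcp_rot: [-3.141, 0.0, 0.37]
contact_force: [-3.9, -0.9, 3.8]
opening: 0.0
```

Emit:
move_arm:
  increments:
    - {"tx": 0,"ty": 0,"tz": 0.1,"rx": 0,"ry": 0,"rz": 0,"gripper": -1}

```text
clock: 15.45
eef_pos: [430.6, -236.0, 134.2]
tcp_rot: [-3.141, 0.0, 0.37]
contact_force: [-4.0, -0.9, 4.1]
opening: -0.002
```

Emit:
move_arm:
  increments:
    - {"tx": 0,"ty": 0,"tz": 0.1,"rx": 0,"ry": 0,"rz": 0,"gripper": -1}

```text
clock: 15.55
eef_pos: [430.6, -236.1, 133.4]
tcp_rot: [-3.141, 0.0, 0.37]
contact_force: [-5.7, -0.3, 12.1]
opening: -0.003
```

Emit:
move_arm:
  increments:
    - {"tx": 0,"ty": 0,"tz": 0.05,"rx": 0,"ry": 0,"rz": 0,"gripper": -1}

```text
clock: 15.65
eef_pos: [430.6, -236.1, 133.1]
tcp_rot: [-3.141, 0.0, 0.37]
contact_force: [-6.9, 0.4, 13.4]
opening: 0.002
```

The stop was reached at 13 N. Now I let the lid rise and watch whether the force vanishes at 145 mm.

Emit:
move_arm:
  increments:
    - {"tx": 0,"ty": 0,"tz": -0.3,"rx": 0,"ry": 0,"rz": 0,"gripper": -1}
    - {"tx": 0,"ty": 0,"tz": -0.4,"rx": 0,"ry": 0,"rz": 0,"gripper": -1}
    - {"tx": 0,"ty": 0,"tz": -0.4,"rx": 0,"ry": 0,"rz": 0,"gripper": -1}
    - {"tx": 0,"ty": 0,"tz": -0.4,"rx": 0,"ry": 0,"rz": 0,"gripper": -1}
    - {"tx": 0,"ty": 0,"tz": 0,"rx": 0,"ry": 0,"rz": 0,"gripper": -1}
    - {"tx": 0,"ty": 0,"tz": 0,"rx": 0,"ry": 0,"rz": 0,"gripper": -1}

```text
clock: 16.25
eef_pos: [430.9, -236.1, 147.8]
tcp_rot: [3.141, -0.0, 0.37]
contact_force: [0.4, 0.2, 0.4]
opening: 0.005
```

No force at 147.8 mm, so the latch seems to have caught. I'm withdrawing up and to the front, then looking.

Emit:
move_arm:
  increments:
    - {"tx": 0,"ty": 0,"tz": -1,"rx": 0,"ry": 0,"rz": 0,"gripper": -1}
    - {"tx": 0,"ty": 0,"tz": -3,"rx": 0,"ry": 0,"rz": 0,"gripper": -1}
    - {"tx": -3,"ty": 0,"tz": -4,"rx": 0,"ry": 0,"rz": 0,"gripper": -1}
    - {"tx": -4,"ty": 0,"tz": -2,"rx": 0,"ry": 0,"rz": 0,"gripper": -1}
    - {"tx": -4,"ty": 0,"tz": 0,"rx": 0,"ry": 0,"rz": 0,"gripper": -1}
    - {"tx": 0,"ty": 0,"tz": 0,"rx": 0,"ry": 0,"rz": 0,"gripper": -1}
    - {"tx": 0,"ty": 0,"tz": 0,"rx": 0,"ry": 0,"rz": 0,"gripper": -1}
    - {"tx": 0,"ty": 0,"tz": 0,"rx": 0,"ry": 0,"rz": 0,"gripper": -1}
    - {"tx": 0,"ty": 0,"tz": 0,"rx": 0,"ry": 0,"rz": 0,"gripper": -1}
    - {"tx": 0,"ty": 0,"tz": 0,"rx": 0,"ry": 0,"rz": 0,"gripper": -1}

```text
clock: 17.25
eef_pos: [328.8, -275.5, 247.5]
tcp_rot: [-3.141, 0.0, 0.371]
contact_force: [-0.4, 0.4, -0.1]
opening: 0.001
```

Run:
```python
from h import *
I,D=r.grab_frame('scene');cv2.imwrite('pics/s6.png',cv2.resize(I,None,fx=1.5,fy=1.5)[:,:,::-1])
C=cloud('scene',D);P=C.reshape(-1,3);q=np.array([tocad(p) for p in P])
k=(abs(P[:,2]-145)<40)&(abs(q[:,0])<70)&(abs(q[:,1])<60);print(k.sum(),np.percentile(P[k,2],[2,50,98]),'slope',np.polyfit(q[k,0],P[k,2],1))
D0=np.load('scene0.npy');
C0=cloud('scene',D0);d=(abs(D-D0)>25)&(D>0)&(D0>0)
n,L,S,c=cv2.connectedComponentsWithStats(cv2.morphologyEx(d.astype(np.uint8),cv2.MORPH_OPEN,np.ones((3,3))));print(S[1:],c[1:].round())
s=r.sense();print(s['clock'],s['eef_pos'],s['contact_force'])
```

```text
1814 [142.15020102 145.79042594 149.49541379] slope [-5.63568852e-03  1.45824186e+02]
[[    0     0    54   276  8035]
 [   63     0   112   193 12746]
 [  226   203     5     4    17]
 [  235   206     9     5    31]] [[ 17. 117.]
 [121.  73.]
 [228. 204.]
 [239. 208.]]
17.3 [ 328.68718751 -275.55975977  247.51055008] [-0.49096248  0.23150178 -0.486941  ]
```

View pics/s6.png

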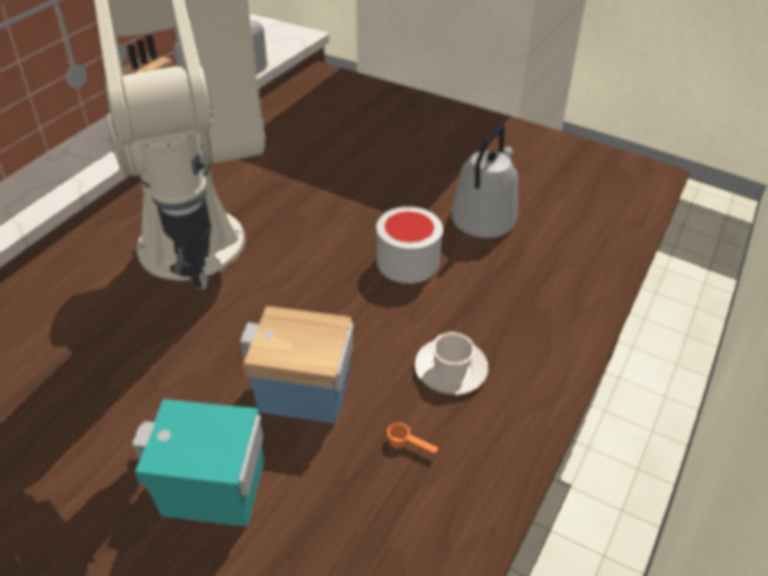

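The lid at (300,345) is shut, level at 145 mm about 1 s after release. The only other changes in the image are the arm and the removed scoop. Handing in.

```bash
python3 -c "
from rig import r
print(r.sign_off())"
```

```text
the job is handed in; nothing more can be done
None
```

The orange scoop (the left-most one) is in the caddy's tray with the lid latched shut, and I handed the job in at about 17 s of the 69 s allowed.

- **Opening:** I pressed the lid's dot to its stop, about 11.5 mm below shut at 10 N, and the lid sprang open.
- **Scoop:** I gripped it by the handle, laid it flat in the tray and let go. The images after letting go showed it clear of the walls.
- **Closing:** I swung the lid down from behind and pressed it to the stop at about 13–15 N.

**Last checks:** About 1 s after I took the hand away, the lid was still level at 145 mm with no force on the tool. Comparing depth images from start and end, only the arm and the removed scoop had changed. The tin, kettle, cup, saucer, other scoop and turquoise caddy were where they started.

No check failed or disagreed. The first move call was refused as invalid input, and nothing moved.

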